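# Set up the garment-tagging station from last night's pile

### The job

The tagging things were piled up at closing time: working down from the top of the pile, put the hand stamp, the yellow staples box, the light blue tag box and the ink pad away one after another in the organiser, each lying flat at the bottom of the one pocket made to its size. Set them down instead of dropping them, keep everything upright, and leave the tape measure and the button tin alone.

Things in the scene. Friction and masses are not known exactly. Their poses are not given: they have to be found in the camera images.
- stamp_center (a point): wooden hand stamp, on top of the pile: foot 24 mm (x) by 56 mm (y), 20 mm high, then a thin neck and a round knob 26 mm in diameter, from 36 to 74 mm above its underside. This point: half-way up, 37 mm above its underside. z up, y along the foot. Grip the knob.
- staples_center (a point): yellow card box of staples, 40 mm (x) by 62 mm (y), 28 mm high, second from the top of the pile, under the stamp; this point is its centre, 14 mm above its underside. z up, y along its long side. Grip it across x.
- tagbox_center (a point): light blue card box of garment tags, 60 mm (x) by 85 mm (y), 45 mm high, under the yellow box; this point is its centre, 22.5 mm above its underside. z up, y along its long side. Grip it across x.
- inkpad_center (a point): closed flat blue ink pad tin, 68 mm (x) by 106 mm (y), 18 mm high, on the counter, at the bottom of the pile; lid fixed shut. This point is its centre, 9 mm above its underside. z up, y along its long side. Grip it across x.
- stamp_insert_floor (a point): the smallest pocket, for the hand stamp: 70 mm (x) by 40 mm (y); in one of four light grey inserts, 132 (x) by 108 (y) mm, in a row 110 mm apart in the black organiser tray, in any order. Point: centre of the pocket floor; x along the pocket's long side, z up. Rim 12 mm above the floor. A 48 mm wide finger channel, level with the floor, crosses the insert along y through the middle of the pocket: fingers can reach down at its long sides.
- staples_insert_floor (a point): the second smallest pocket, for the yellow box: 76 mm (x) by 54 mm (y); in one of four light grey inserts, 132 (x) by 108 (y) mm, in a row 110 mm apart in the black organiser tray, in any order. Point: centre of the pocket floor; x along the pocket's long side, z up. Rim 12 mm above the floor. A 48 mm wide finger channel, level with the floor, crosses the insert along y through the middle of the pocket: fingers can reach down at its long sides.
- tag_insert_floor (a point): the second largest pocket, for the light blue box: 99 mm (x) by 74 mm (y); in one of four light grey inserts, 132 (x) by 108 (y) mm, in a row 110 mm apart in the black organiser tray, in any order. Point: centre of the pocket floor; x along the pocket's long side, z up. Rim 12 mm above the floor. A 48 mm wide finger channel, level with the floor, crosses the insert along y through the middle of the pocket: fingers can reach down at its long sides.
- ink_insert_floor (a point): the largest pocket, for the ink pad: 120 mm (x) by 81 mm (y); in one of four light grey inserts, 132 (x) by 108 (y) mm, in a row 110 mm apart in the black organiser tray, in any order. Point: centre of the pocket floor; x along the pocket's long side, z up. Rim 9 mm above the floor. A 48 mm wide finger channel, level with the floor, crosses the insert along y through the middle of the pocket: fingers can reach down at its long sides.
- measure: yellow round tape measure, 52 mm in diameter, 15 mm high, on the counter near the button tin; leave it alone. Origin at the centre of its underside. To its left, beyond the organiser, a monitor screen 0.4 m high stands aslant (nearest edge about 0.53 m ahead of the robot and 0.1 m to its left), and left of that a tall brass pole: pass on the robot's side of both.
- tin: grey-green round button tin, 70 mm in diameter, 46 mm high, on the counter beyond the pile; leave it alone. Origin at the centre of its underside.
There are look-alikes about, which are no part of the job. Leave any brown look-alike of the part that bears tagbox_center alone.

How it is judged:
By the outcome, as a careful person would: the job done as asked, in the order asked, and still so for the second after the job is handed in, with the robot touching nothing.
It also fails if it takes over 131 s, if anything falls off the work surface, if the arm or the gripper's body presses on something with over 40 N, if the wrist force passes 120 N, or if a joint passes its speed limit or range.

### The arm

A 6-joint arm with a two-finger parallel gripper is mounted at the origin on a cart in front of the work surface, level with it; the furniture and walls round the work are solid. World frame = base frame: x ahead of the robot, y to its left, z up, the work surface at z = 0. Lengths are in mm, angles in degrees, forces in N, time in s.
With the tool pointing down it reaches from about 400 to 925 mm from the base axis. Payload 12.5 kg.
Tool frame: the origin (TCP) lies where the fingers leave the gripper's body, on its centre line; the fingertips stand 78 mm ahead of it and the grasp point (between the pads) lies 59 mm ahead of it; z points along the fingers, y is the line along which they close (so a half turn about z gives the same grasp; the last joint's range is limited). The gripper opens to 95 mm and grips with 3 to 60 N. Pads are 20 mm wide; open, the fingers measure 119 mm over their backs; the gripper's body (75 mm by 180 mm) begins 59 mm behind the grasp point.
Start: joints at [64.481, 28.126, 89.318, -0, 62.55, -6.05], TCP at [208.292, 589.281, 292.261] pointing down, gripper open.
Joint ranges: [-177.58, 177.58], [-47.91, 125.51], [2.72, 160], [-65.01, 245.01], [3.68, 167.84], [-153.87, 153.87]. Speed limits (degrees/s): [127.2, 127.2, 159.86, 180, 180, 180].

### API

Orientations are given as [roll, pitch, yaw] about the fixed x, y, z axes, in that order (R = Rz(yaw) Ry(pitch) Rx(roll)).
In Python, from rig import move_to, line_to, goto_joints, gripper_to, wait, solve_ik, get_obs, snapshot, PlanningError, finish_job gives the robot as it stands. Calls block until the motion is done:
- move_to(position, orientation): joint-space move of the TCP to a pose.
- line_to(position, speed=150, ori=None): straight line of the TCP; ori=None keeps the orientation; speed is the mean speed in mm/s.
- goto_joints(angles): joint-space move.
- gripper_to(opening, grip_force=None): opening from 0.0 (shut) to 1.0 (fully open); grip_force is the grip in N (None keeps the last); returns when the fingers have stopped.
- wait(seconds).
- solve_ik(position, orientation): joint angles nearest the present ones, or None.
- get_obs(): the state.
- snapshot(name): name is "scene" or "top" or "wrist"; returns a dict with "img" (384x512x3 uint8, blue, green, red), "z_map" (384x512 float32, mm along the optical axis (not along the pixel's ray), 0 where there is no reading), "mtx" (3x3 intrinsics, pixels), "xyz" and "attitude" of the camera in the world. Camera axes: x right, y down, z forward; pixel columns grow to the right and rows downward; lengths in mm; the calibration is good to about 2 mm. A picture is of the moment at which its call begins.
A pose or a line that the arm cannot do raises PlanningError and nothing moves.
- finish_job(): hands the job in; it is judged then, once.
The state is a dict: "time": time; "joint_positions": joint angles; "joint_vel": joint speeds; "effort": joint torques, N m; "tcp_pos": TCP position; "tcp_rot": TCP orientation; "contact_force": force on the tool from outside, world axes, zero at the start; "wrist_torque": the same for the moment, N m; "gripper_width": opening from 0.0 (shut) to 1.0 (fully open); "gripper_force": force on a finger pad.
Only numpy, scipy, OpenCV 4.12 (cv2) and the standard library are available. Lean on these libraries where they do the work, as an engineer would, in place of code of your own. Each camera call takes 0.05 s, during which the arm holds its last target. There are 200 camera calls.

## Working session

There is one attempt and no reset: what is moved stays moved. The work goes in short steps, each a Python script; the robot and the scene stay as the last script left them, time stands still between calls to the robot, and variables do not carry over. Pictures are saved under pics/ and viewed, at most 14 in all, crops included, and the job is handed in when it is done.

```bash
mkdir -p pics; ls; python3 - <<'E'
from rig import *
import cv2,numpy as np
for n in("scene","top"):
    s=snapshot(n);cv2.imwrite(f"pics/{n}0.png",s["img"]);np.savez(f"{n}0.npz",**s)
    print(n,s["xyz"],s["attitude"],s["mtx"].tolist(),(s["z_map"]>0).mean())
o=get_obs();print(o)
E
```

```text
pics
scene [-162.47414312 -478.81389385  593.65431466] [-121.84672725   -0.23142528  -61.89903115] [[383.29639697167005, 0.0, 255.717675352824], [0.0, 383.29639697167005, 191.0069417342978], [0.0, 0.0, 1.0]] 0.9899037679036459
top [410.69098113 -84.11069769 927.61621762] [-170.46529914   -1.65533095  -88.7172883 ] [[365.10472466005496, 0.0, 253.41899552483406], [0.0, 365.10472466005496, 186.24641820500779], [0.0, 0.0, 1.0]] 0.9959971110026041
{'time': 0.1, 'joint_positions': array([ 6.44805070e+01,  2.81591137e+01,  8.93468851e+01, -5.73547544e-04,
        6.25502721e+01, -6.04982128e+00]), 'joint_vel': array([-0.04023153, -0.07799221,  0.03401817,  0.02906193,  0.02896367,
        0.0537874 ]), 'effort': array([ 2.26462435e-03, -6.13629484e+01, -2.58601195e+01,  6.94068871e-02,
        4.70497040e-02, -5.79479342e-05]), 'tcp_pos': array([208.22792771, 589.137738  , 291.73577329]), 'tcp_rot': array([-1.79943989e+02, -5.42468177e-03,  1.60530590e+02]), 'contact_force': array([ 0.40522992,  0.59165864, -0.17897618]), 'wrist_torque': array([ 0.01703315, -0.00993594,  0.03498792]), 'gripper_force': 0.0, 'gripper_width': 0.9977297506562558}
```

View pics/top0.png

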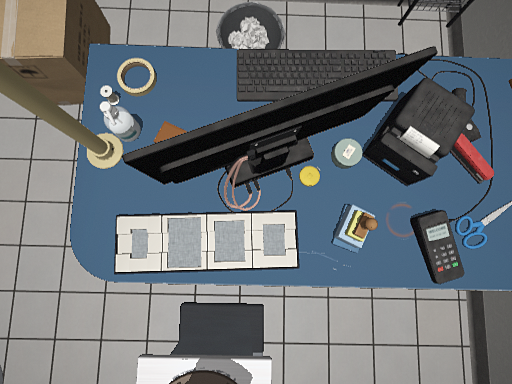

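View pics/scene0.png

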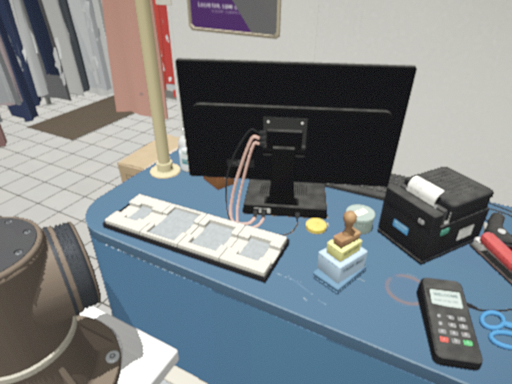

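Top view: the tray runs from (116,213) to (298,270), with pockets at x≈139 (smallest), 186 (largest), 229 and 274. The pile is at (355,228), the tape measure at (310,176) and the tin at (347,152). The scene view agrees.

```bash
cat > h.py <<'E'
from rig import *
import cv2,numpy as np
from scipy.spatial.transform import Rotation as R
def cloud(s):
    v,u=np.indices(s["z_map"].shape);K=s["mtx"];z=s["z_map"]
    p=np.stack([(u-K[0,2])/K[0,0]*z,(v-K[1,2])/K[1,1]*z,z],-1)
    return p@R.from_euler("xyz",s["attitude"],degrees=True).as_matrix().T+s["xyz"]
def rect(P,m):
    """min-area rectangle of masked points in world xy: centre, (short,long), yaw of long axis in (-90,90], median z"""
    q=P[m][:,:2].astype(np.float32);(c,(w,h),a)=cv2.minAreaRect(q)
    if w>h:a+=90;w,h=h,w
    return np.round(c,1),round(w,1),round(h,1),round((a+90+90)%180-90,1),round(float(np.median(P[m][:,2])),1),int(m.sum())
def biggest(m):
    n,l,st,_=cv2.connectedComponentsWithStats(m.astype(np.uint8));
    return l==1+np.argmax(st[1:,4]) if n>1 else m
E
python3 - <<'E'
from h import *
s=dict(np.load("top0.npz"));P=cloud(s);hsv=cv2.cvtColor(s["img"],cv2.COLOR_BGR2HSV)
print("table",P[280,330],P[200,400])
for u,v in[(139,243),(186,243),(229,241),(274,240),(122,225),(362,225),(347,152),(310,176)]:print((u,v),P[v,u].round(1),hsv[v,u])
# tray profile along the row
print("row z",P[242,112:302:2,2].round(0).tolist())
X,Y,Z=P[...,0],P[...,1],P[...,2]
box=np.zeros(Z.shape,bool);box[195:260,325:385]=1
H,S,V=[hsv[...,i] for i in range(3)]
for n,lo,hi in[("ink",12,24),("tag",56,70),("yel",84,98),("foot",105,118),("knob",140,175)]:
    m=box&(Z>lo)&(Z<hi)
    if m.sum()>3:print(n,rect(P,biggest(m)))
# tray floors
t=np.zeros(Z.shape,bool);t[205:280,110:305]=1
print("grey px", [ (k,int(((Z>k)&(Z<=k+2)&t).sum())) for k in range(-2,30,2)])
print("whole tray",rect(P,biggest(t&(Z>10))))
for u in(139,186,229,274):
    m=t.copy();m[:,:u-24]=0;m[:,u+24:]=0
    mm=m&(V<215)&(S<60)&(V>110)
    print(u,rect(P,biggest(mm)))
big=cv2.resize(s["img"][190:285,105:390],None,fx=2.8,fy=2.8,interpolation=cv2.INTER_CUBIC);cv2.imwrite("pics/crop.png",big)
E
```

```text
table [ 335.88809049 -303.64527892   -2.48440328] [ 541.10677559 -487.37927437    1.6758664 ]
(139, 243) [416.  170.2  14.4] [ 94  12 168]
(186, 243) [418.6  55.5  14.9] [ 97  13 172]
(229, 241) [425.9 -49.8  14.2] [103  14 170]
(274, 240) [ 431.  -161.2   13.1] [101  12 171]
(122, 225) [458.4 211.7  24.5] [ 21  15 223]
(362, 225) [ 466.  -347.6  120.8] [ 15 117  70]
(347, 152) [ 652.3 -338.5   47.8] [  0   6 202]
(310, 176) [ 594.9 -251.1   16.2] [ 26 156 224]
row z [-1.0, -4.0, 18.0, 13.0, 14.0, 15.0, 15.0, 13.0, 13.0, 13.0, 14.0, 10.0, 11.0, 13.0, 14.0, 10.0, 15.0, 14.0, 12.0, 13.0, 8.0, 12.0, 14.0, 9.0, 14.0, 7.0, 15.0, 15.0, 15.0, 15.0, 13.0, 17.0, 19.0, 15.0, 18.0, 15.0, 13.0, 13.0, 17.0, 15.0, 15.0, 16.0, 18.0, 17.0, 17.0, 18.0, 18.0, 14.0, 11.0, 13.0, 15.0, 14.0, 14.0, 13.0, 13.0, 13.0, 13.0, 13.0, 15.0, 13.0, 11.0, 11.0, 13.0, 17.0, 12.0, 13.0, 14.0, 15.0, 13.0, 12.0, 11.0, 11.0, 15.0, 9.0, 12.0, 13.0, 15.0, 12.0, 13.0, 14.0, 14.0, 14.0, 15.0, 13.0, 13.0, 15.0, 13.0, 12.0, 13.0, 16.0, 15.0, 15.0, 14.0, 0.0, -1.0]
ink (array([ 422.3, -338.5]), 15.8, 65.9, 70.8, 18.2, 157)
tag (array([ 467.7, -352.4]), 60.5, 85.3, -24.4, 63.7, 354)
yel (array([ 467.1, -352.3]), 39.6, 62.4, -23.7, 91.5, 202)
foot (array([ 466.6, -355.1]), 24.3, 55.8, -27.2, 111.6, 195)
knob (array([ 466.6, -354.5]), 25.2, 25.8, -17.0, 162.0, 141)
grey px [(-2, 1120), (0, 1651), (2, 664), (4, 129), (6, 83), (8, 153), (10, 900), (12, 1944), (14, 1969), (16, 1225), (18, 350), (20, 294), (22, 1268), (24, 1852), (26, 688), (28, 66)]
whole tray (array([430.5,   5.2]), 158.0, 450.3, -87.0, 16.7, 10594)
139 (array([421.8, 154.1]), 81.3, 118.3, -66.4, 13.3, 545)
186 (array([426.7,  13.3]), 126.6, 188.9, -82.5, 16.1, 1718)
229 (array([427. , -59.9]), 94.1, 100.7, 3.0, 13.3, 1275)
274 (array([ 431.5, -135.6]), 76.3, 104.3, -88.0, 13.5, 730)
```

View pics/crop.png

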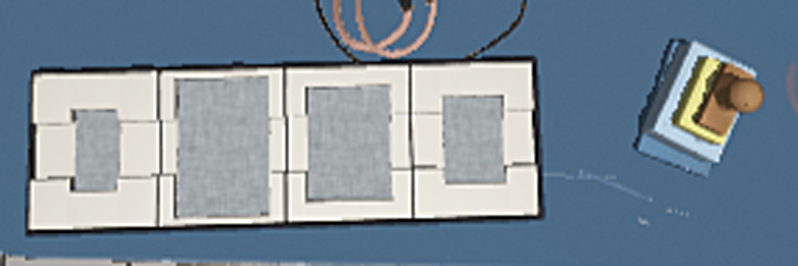

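Pile sizes, heights and yaw (about -24°) match the spec. Next I refine the pocket centres and pick the stamp, going round on the robot's side of the monitor.

```bash
cat >> h.py <<'E'
def down(yaw): return [180,0,yaw]
def state(tag):
    o=get_obs();print(tag,"t%.1f"%o["time"],o["tcp_pos"].round(1),"F",o["contact_force"].round(1),"w%.3f"%o["gripper_width"],"gf%.1f"%o["gripper_force"]);return o
def pick(xy,yaw,ztcp,opening,force):
    """from high up: above the part, down, grip, lift straight"""
    line_to([*xy,max(ztcp+60,get_obs()["tcp_pos"][2])],250,down(yaw))
    gripper_to(opening)
    line_to([*xy,ztcp+30],200); line_to([*xy,ztcp],50); state("at grasp")
    gripper_to(0.0,force); state("gripped")
    line_to([*xy,ztcp+12],30); line_to([*xy,330],200); return state("lifted")
def lower(xy,yaw,ztouch,z_pre=25):
    """carry over the pocket, lower to contact; ztouch = TCP height at which the part should touch"""
    line_to([*xy,330],220,down(yaw)); line_to([*xy,ztouch+z_pre],180); line_to([*xy,ztouch+6],60)
    wait(0.2); f0=state("pre")["contact_force"][2]; z=ztouch+6
    while z>ztouch-7:
        z-=1; line_to([*xy,z],20); f=get_obs()["contact_force"][2]-f0
        if f>2.5: break
    state("touch z=%.1f (expected %.1f) df=%.1f"%(z,ztouch,f))
E
python3 - <<'E'
from h import *
s=dict(np.load("top0.npz"));P=cloud(s);hsv=cv2.cvtColor(s["img"],cv2.COLOR_BGR2HSV)
t=np.zeros(P.shape[:2],np.uint8);t[212:272,114:300]=1
m=t*((hsv[...,2]>135)&(hsv[...,2]<200)&(hsv[...,0]>80)).astype(np.uint8)
m=cv2.morphologyEx(m,cv2.MORPH_OPEN,np.ones((5,5)))
n,l,st,_=cv2.connectedComponentsWithStats(m)
for i in range(1,n):
    if st[i,4]>150:print(st[i].tolist(),rect(P,l==i))
a=np.radians(3);
for k in(165,55,-55,-165):print("nominal",430.5-k*np.sin(a),5.2+k*np.cos(a))
line_to([420,100,300],280,down(170))
print(get_obs()["joint_positions"].round(1)); state("via")
line_to([466.6,-354.5,330],280,down(154))
print(get_obs()["joint_positions"].round(1)); state("above")
w=snapshot("wrist");cv2.imwrite("pics/w1.png",w["img"])
E
```

```text
[168, 218, 33, 49, 1569] (array([423.3,   7.8]), 117.2, 182.9, -88.0, 16.0, 1569)
[215, 221, 29, 40, 1140] (array([427.5, -49.4]), 69.8, 95.8, 1.6, 13.2, 1140)
[263, 225, 22, 30, 622] (array([ 431.9, -134.9]), 71.5, 102.6, -88.8, 13.4, 622)
[132, 230, 16, 28, 434] (array([415.1, 169.4]), 37.8, 66.9, 3.8, 13.1, 434)
nominal 421.86456721991425 169.97387323450468
nominal 427.62152240663806 60.124624411501564
nominal 433.37847759336194 -49.72462441150156
nominal 439.13543278008575 -159.5738732345047
[  4.7  11.8 114.3   0.   53.9 -75.4]
via t2.2 [419.6 100.5 300. ] F [ 0.3  0.2 -0.4] w0.999 gf0.0
[ -43.6   22.8   92.2    0.    64.9 -107.7]
above t3.9 [ 466.6 -353.6  330.1] F [ 0.3 -0.7  0.2] w0.998 gf0.0
```

View pics/w1.png

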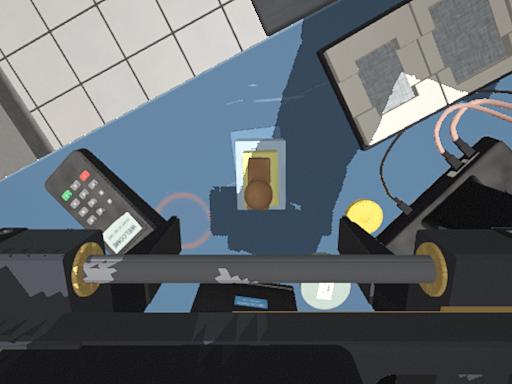

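Wrist view: the pile is aligned with the gripper, knob at (258,195), and nothing is in the way. From two pocket fixes 219 mm apart (220 expected) the tray yaw is 3.2°. Picking and placing the stamp.

```bash
cat >> h.py <<'E'
POCK=dict(stamp=(415.1,169.4),ink=(420.7,59.2),tag=(427.5,-49.4),staples=(432.6,-159.6)); YAW=183.2
E
python3 - <<'E'
from h import *
pick((466.6,-354.5),154,207,0.6,15)
line_to([430,-100,330],220,down(175))
s=snapshot("wrist");cv2.imwrite("pics/w2.png",s["img"])
line_to([*POCK["stamp"],330],220,down(YAW))
t=snapshot("top");np.savez("top1.npz",**t)
w=snapshot("wrist");np.savez("w3.npz",**w);cv2.imwrite("pics/w3.png",w["img"])
P=cloud(t);Z=P[...,2];box=np.zeros(Z.shape,bool);box[195:260,325:385]=1
for n,lo,hi in[("ink",12,24),("tag",56,70),("yel",84,98)]:print(n,rect(P,biggest(box&(Z>lo)&(Z<hi))))
state("over pocket")
E
```

```text
at grasp t6.4 [ 466.7 -354.6  207. ] F [-0.3 -0.3  0.5] w0.603 gf0.0
gripped t7.1 [ 466.7 -354.5  207.1] F [0.4 0.9 1.4] w0.264 gf15.0
lifted t8.3 [ 466.3 -354.2  328.9] F [ 0.1 -0.1 -0.9] w0.261 gf15.0
ink (array([ 421.5, -336.7]), 17.8, 68.8, 65.4, 18.5, 157)
tag (array([ 467.8, -352.8]), 60.4, 85.1, -25.0, 63.6, 362)
yel (array([ 466.7, -353.1]), 40.4, 62.9, -24.4, 91.8, 488)
over pocket t11.2 [415.2 168.7 330. ] F [-0.2  0.3 -0.5] w0.257 gf15.0
```

View pics/w3.png

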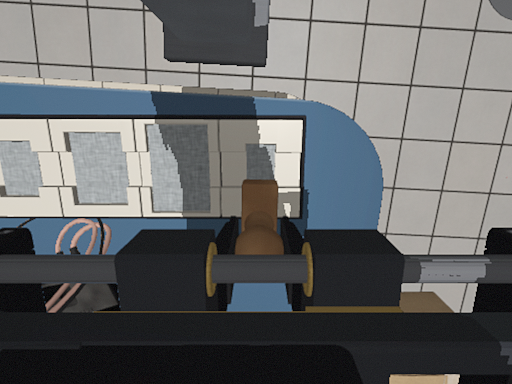

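Wrist view 3: the stamp hangs straight between the fingers at (260,210), and its foot is parallel to the pocket. Lowering.

```bash
python3 - <<'E'
from h import *
xy=POCK["stamp"]
lower(xy,YAW,129)
gripper_to(0.34); state("released"); gripper_to(0.6)
z=get_obs()["tcp_pos"][2]
line_to([*xy,z+60],100); line_to([*xy,330],250)
line_to([425,-20,330],250,down(170))
t=snapshot("top");cv2.imwrite("pics/t2.png",cv2.resize(t["img"][190:285,105:390],None,fx=2.8,fy=2.8));np.savez("top2.npz",**t)
w=snapshot("wrist");cv2.imwrite("pics/w4.png",w["img"])
E
```

```text
pre t13.2 [415.2 169.4 135.2] F [-0.4 -1.2 -0.5] w0.263 gf15.0
touch z=128.0 (expected 129.0) df=8.3 t15.0 [415.2 169.4 128.4] F [-1.7 -0.8  7.8] w0.259 gf15.0
released t15.4 [415.1 169.4 127.9] F [-0.1  0.7 -0. ] w0.336 gf0.0
```

View pics/t2.png

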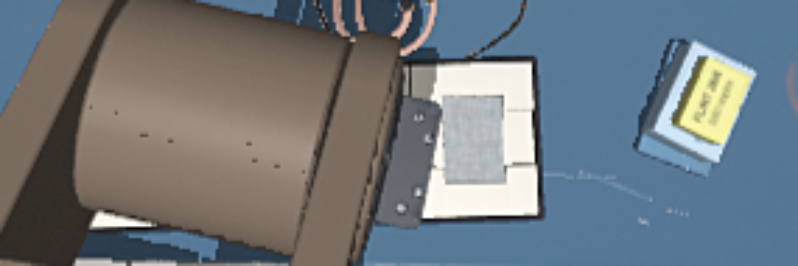

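The view is partly hidden by the arm. The stamp touched down at the expected height, and the yellow box and the rest of the pile have not moved. Yellow box next.

```bash
python3 - <<'E'
from h import *
xy=POCK["staples"]
pick((466.8,-352.8),155.8,144,0.8,12)
lower(xy,YAW,93.5)
gripper_to(0.55); state("released"); gripper_to(0.75)
z=get_obs()["tcp_pos"][2]
line_to([*xy,z+60],100); line_to([*xy,330],250)
line_to([420,60,330],250,down(170))
t=snapshot("top");cv2.imwrite("pics/t3.png",cv2.resize(t["img"][190:285,105:390],None,fx=2.8,fy=2.8));np.savez("top3.npz",**t)
P=cloud(t);Z=P[...,2];box=np.zeros(Z.shape,bool);box[195:260,325:385]=1
for n,lo,hi in[("ink",12,24),("tag",56,70)]:print(n,rect(P,biggest(box&(Z>lo)&(Z<hi))))
b2=np.zeros(Z.shape,bool);b2[215:270,254:296]=1;print("yel placed",rect(P,biggest(b2&(Z>34))))
E
```

```text
at grasp t22.3 [ 466.9 -352.8  144. ] F [1.  0.4 0.1] w0.800 gf0.0
gripped t22.9 [ 466.8 -352.8  144. ] F [-0.4  0.4  0.8] w0.418 gf12.0
lifted t24.5 [ 466.5 -352.6  328.9] F [ 0.5 -0.6 -1.2] w0.418 gf12.0
pre t27.5 [ 432.7 -159.6   99.6] F [ 0.2  1.1 -1.7] w0.420 gf12.0
touch z=92.5 (expected 93.5) df=8.6 t29.3 [ 432.7 -159.6   92.9] F [-0.6  1.9  6.8] w0.421 gf12.0
released t29.8 [ 432.6 -159.6   92.4] F [-0.7  0.2  1.3] w0.551 gf0.0
ink (array([ 421.5, -338. ]), 16.0, 65.7, 68.9, 18.5, 156)
tag (array([ 467.7, -352.6]), 60.5, 84.6, -24.9, 63.9, 920)
yel placed (array([ 431.1, -132.3]), 59.7, 97.2, -88.7, 41.1, 435)
```

View pics/t3.png

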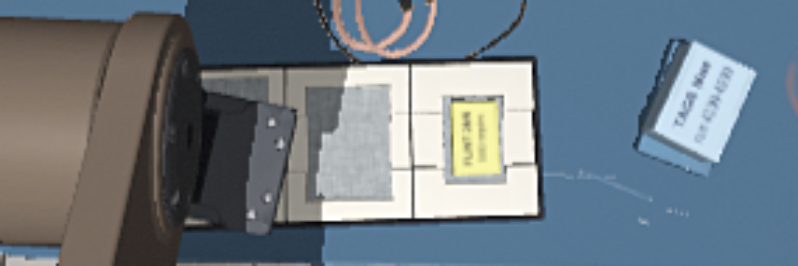

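The yellow box lies in its pocket at (475,140) with a grey margin all round and its top at z=41, as expected. Tag box next.

```bash
python3 - <<'E'
from h import *
xy=POCK["tag"]
pick((467.8,-352.6),155.2,102,1.0,25)
lower(xy,YAW,96)
gripper_to(0.74); state("released"); gripper_to(0.85)
z=get_obs()["tcp_pos"][2]
line_to([*xy,z+70],100); line_to([*xy,330],250)
line_to([415,169,330],250,down(170))
t=snapshot("top");cv2.imwrite("pics/t4.png",cv2.resize(t["img"][190:285,105:390],None,fx=2.8,fy=2.8));np.savez("top4.npz",**t)
P=cloud(t);Z=P[...,2];box=np.zeros(Z.shape,bool);box[195:270,320:385]=1
print("ink",rect(P,biggest(box&(Z>11)&(Z<26))))
b2=np.zeros(Z.shape,bool);b2[212:272,206:252]=1;print("tag placed",rect(P,biggest(b2&(Z>48))))
E
```

```text
at grasp t37.4 [ 467.9 -352.6  102. ] F [ 0.4  0.7 -0. ] w1.003 gf0.0
gripped t38.0 [ 467.8 -352.6  102.1] F [0.1 0.4 1.2] w0.627 gf25.0
lifted t39.8 [ 467.6 -352.4  328.9] F [-0.2 -0.3 -1.3] w0.632 gf25.0
pre t43.4 [427.6 -49.4 102.2] F [-0.4 -0.6 -2.3] w0.629 gf25.0
touch z=96.0 (expected 96.0) df=8.8 t44.9 [427.6 -49.4  96.3] F [-0.9 -0.1  6.5] w0.629 gf25.0
released t45.3 [427.5 -49.4  95.9] F [ 0.1  1.2 -0.5] w0.740 gf0.0
ink (array([ 464.4, -353.6]), 67.6, 105.7, -19.2, 18.7, 1133)
tag placed (array([427.8, -52. ]), 62.8, 84.7, 2.3, 57.9, 942)
```

View pics/t4.png

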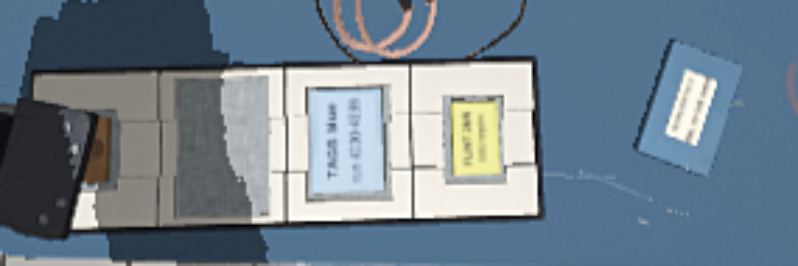

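The tag box is in its pocket (348,143), and the stamp foot shows at (100,148). The ink pad now lies clear; it measures 67.6×105.7 at yaw -19.2°. Placing it.

```bash
python3 - <<'E'
from h import *
xy=POCK["ink"]
line_to([430,-160,330],250,down(165))
pick((464.6,-353.6),160.6,80.5,1.0,25)
lower(xy,YAW,95.7,z_pre=30)
gripper_to(0.82); state("released")
z=get_obs()["tcp_pos"][2]
gripper_to(0.9)
line_to([*xy,z+70],80); line_to([*xy,330],250)
line_to([400,-300,340],280,down(170))
state("clear")
t=snapshot("top");cv2.imwrite("pics/t5.png",cv2.resize(t["img"][140:285,105:390],None,fx=2.8,fy=2.8));np.savez("top5.npz",**t)
t=snapshot("scene");cv2.imwrite("pics/s5.png",cv2.resize(t["img"][150:300,80:380],None,fx=2.6,fy=2.6))
E
```

```text
at grasp t53.4 [ 464.7 -353.6   80.5] F [0.1 0.6 0.7] w1.001 gf0.0
gripped t54.0 [ 464.6 -353.6   80.6] F [0.3 0.4 1.3] w0.703 gf25.0
lifted t55.9 [ 464.4 -353.4  329. ] F [-0.5  0.3 -0.9] w0.706 gf25.0
pre t60.0 [420.8  59.2 102. ] F [ 0.9 -0.5 -0.7] w0.700 gf25.0
touch z=94.7 (expected 95.7) df=13.7 t61.7 [420.7  59.2  95.3] F [-2.8 -0.3 13.1] w0.702 gf25.0
released t62.2 [420.7  59.2  94.6] F [ 0.1  0.1 -0.6] w0.821 gf0.0
clear t65.9 [ 400.  -299.   339.8] F [ 1.  -0.3  0. ] w0.896 gf0.0
```

View pics/t5.png

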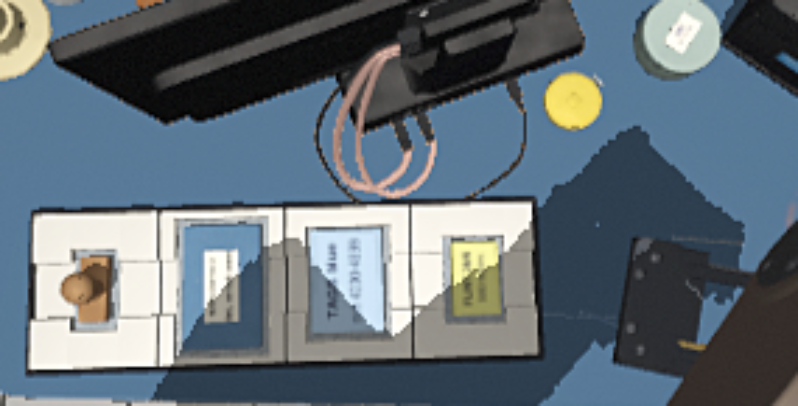

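View pics/s5.png

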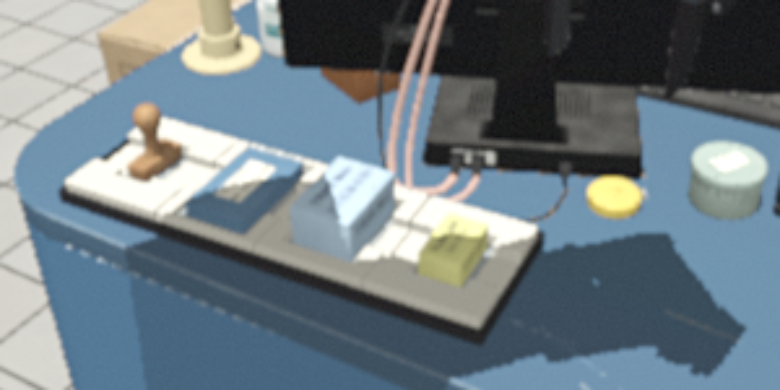

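Both views show all four in their pockets: stamp (95,290), ink pad (222,285), tag box (345,280) and yellow box (475,278), each with a grey margin. The tape measure and tin have not moved. I'll check the heights, then hand in.

```bash
python3 - <<'E'
from h import *
P=cloud(dict(np.load("top5.npz")));Z=P[...,2]
ok=True
for n,(u,v),h in[("ink",(176,246),34),("ink2",(196,226),34),("tag",(228,240),58),("yel",(274,239),41)]:
    z=np.median(Z[v-2:v+3,u-2:u+3]);print(n,z.round(1),h);ok&=abs(z-h)<4
if ok: wait(0.5);print(finish_job())
E
```

```text
ink 33.3 34
ink2 32.0 34
tag 58.8 58
yel 41.3 41
the job is handed in; nothing more can be done
None
```

The hand stamp, yellow staples box, light blue tag box and ink pad were put away in that order, each flat and upright in its own pocket, with the tape measure and tin untouched, and the job was handed in at about 66 s of the 131 s allowed.

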